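# Put the milling clamp kit back in its caddy

## Robot

A 6-joint arm with a two-finger parallel gripper is mounted at the origin on the work surface. World frame = base frame: x ahead of the robot, y to its left, z up, the work surface at z = 0. Lengths are in m, angles in rad, forces in N, time in s.
With the tool pointing down it reaches from about 0.3 to 0.875 m from the base axis. Payload 6.4 kg.
Tool frame: the origin (TCP) lies midway between the tips of the shut fingers; the grasp point (between the pads) lies 19 mm behind it; z points along the fingers, y is the direction in which the jaws open and shut (so a half turn about z gives the same grasp; the last joint's range is limited). The gripper opens to 85 mm and grips with 20 to 120 N. Pads are 22 mm wide; open, the fingers measure 114 mm over their backs; the gripper's body (76 mm by 85 mm) begins 54 mm behind the grasp point. The pads swing forward as they close: fully open they stand 13 mm farther back than shut.
Start: joints at [0.924, 0.181, 1.607, -0, 1.354, -0.206], TCP at [0.245, 0.52, 0.231] pointing down, gripper open.
Joint ranges: [-2.99, 2.99], [-0.89, 2.07], [0.3, 2.58], [-1.14, 4.28], [0, 2.63], [-3.12, 3.12]. Speed limits (rad/s): [2.57, 2.57, 3.01, 3.14, 3.14, 3.14].

## Interface

Orientations are given as a unit quaternion [w, x, y, z].
In Python, from bench import ctrl gives the robot as it stands. The module is installed in compiled form; this text tells all that it offers.
- The arm moves only by the tool arm_command, never from a script. Its argument "plan" is one flat list of numbers, 4 for each row, row after row: the shift along the tool's x, y, z in mm, then the turn about the tool's z in rad. A call has 1 to 20 rows; each row shifts and turns the commanded pose from where the row before left it, along the tool's axes as they then stand; what a row does not reach is not made up. A row lasts 1/10 s, in which the tool goes at most 50 mm and 8.59 degrees, less where a joint would pass 70% of its speed; a pose out of reach is approached as far as the arm can. A call is refused whole if a number of a shift passes 50 or a number of a turn 0.15, either way. A call with a gripper value outside its range is refused whole. "grip" is the opening, from 0 (shut) to 1 (fully open), set as the call begins (left out, the last holds). The fingers move at their own pace and stop on an object; the grip force is fixed at half the most. Time passes only in rows, so rows that do not move let the fingers close. It gives the time, the measured TCP pose, the force and the opening at its end, in the units of the state.
- ctrl.get_obs(): the state, without advancing time (a new reading comes with each control period).
- ctrl.camera(name): name is "scene" or "side" or "wrist"; returns a dict with "color" (420x560x3 uint8, red, green, blue), "camera_matrix" (3x3 intrinsics, pixels), "eye" and "attitude" of the camera in the world; the wrist camera has in their place "T_tool_cam" (4x4, takes a point from camera to tool coordinates, whose origin is the TCP and whose axes are the flange's). Camera axes: x right, y up, looking along -z (the intrinsics and any distortion apply to the point x, -y, -z); pixel columns grow to the right and rows downward; lengths in m; the calibration is good to about 2 mm. A picture is of the moment at which its call begins: read the wrist's pose just before it. There is no depth.
- ctrl.hand_in(): hands the job in, once; it reports no verdict.
The state is a dict: "time_s": time; "q": joint angles; "dq": joint speeds; "joint_efforts": joint torques, N m; "eef_pos": TCP position; "eef_rot": TCP orientation; "wrist_force": force on the tool from outside, world axes, zero at the start; "torque": the same for the moment, N m; "opening": opening from 0.0 (shut) to 1.0 (fully open).
Only numpy, scipy, OpenCV 4.12 (cv2) and the standard library are available. Lean on these libraries where they do the work, as an engineer would, in place of code of your own. Each camera call takes 0.05 s, during which the arm holds its last target. There are 200 camera calls.

## Task

Put the four parts of the clamping kit back in the wooden caddy, each in the pocket cut for it: the step block in the medium-length pocket, the slotted strap clamp in the long wide one, the T-nut in the square one, and the steel bar that stands in the vise gap in the long narrow one. Each must rest on the floor of its pocket the same way up as you found it (the bar upright on its long edge, not leaning), and nothing may be left in the gripper. Leave the plain square nut and the V-block where they lie; they belong to another set.

Things in the scene. Friction and masses are not known exactly. Their poses are not given: they have to be found in the camera images.
- step: step block of dark steel, a five-step staircase: 60 long (x) x 32 wide (y); each step is 12 mm long, heights 14, 21, 28, 35, 42 mm rising towards its +x. Lies on the bench, stairs up, about 0.38 kg. Origin at the centre of the 60 x 32 underside, z up
- strap: strap clamp of dark steel: a flat bar 90 long (x) x 30 wide (y) x 20 high with a long through slot (54 x 14) along its middle. Lies flat on the bench, about 0.30 kg. Origin at the centre of its underside, z up
- tnut: T-nut of dark steel: a square base 40 x 40 x 14 high, with a narrower neck on top, 40 long (x) x 20 wide (y), rising to 30 mm in all, a dark hole mark in its top. Lies on its base, about 0.26 kg. Origin at the centre of its underside, z up
- bar: bright steel packing bar 90 long (x) x 14 thick (y) x 40 high, 0.33 kg, on its long narrow face in the 18 mm gap of a small fixed vise. Its top 18 mm stand out above the jaw tops (48 mm above the bench). The vise is 84 mm wide along the bar, reaches 75 mm to either side of it, plus a low screw end (30 mm more) on the bar's +y side. Origin at the centre of the bar's underside (26 mm above the bench), z up
- sqnut: look-alike that stays: plain square nut of dark steel, 40 x 40 x 20 mm, no neck, a dark hole mark in its top; loose on the bench. Origin at the centre of its underside, z up
- vblock: look-alike that stays: V-block of dark steel, 60 long (x) x 32 wide (y) x 38 high, with a V groove across its top and no steps; loose on the bench. Origin at the centre of its underside, z up
- pocket_strap: insert of pale wood, 110 (its x) x 74 (its y) x 14 mm high, origin at the centre of its underside, with one open-topped rectangular pocket centred on it: 106 x 46 mm (x by y), 8 mm deep, lined with grey felt, so the pocket floor is 6 mm above the origin. The longest and wide pocket: for the strap clamp. One of the four inserts fixed side by side, 2 by 2, in a low wooden caddy (236 x 164 mm; all tops 20 mm above the bench)
- pocket_step: insert of pale wood, 110 (its x) x 74 (its y) x 14 mm high, origin at the centre of its underside, with one open-topped rectangular pocket centred on it: 76 x 48 mm (x by y), 8 mm deep, lined with grey felt, so the pocket floor is 6 mm above the origin. The medium-length pocket: for the step block. One of the four inserts fixed side by side, 2 by 2, in a low wooden caddy (236 x 164 mm; all tops 20 mm above the bench)
- pocket_tnut: insert of pale wood, 110 (its x) x 74 (its y) x 14 mm high, origin at the centre of its underside, with one open-topped rectangular pocket centred on it: 56 x 56 mm (x by y), 8 mm deep, lined with grey felt, so the pocket floor is 6 mm above the origin. The square pocket: for the T-nut. One of the four inserts fixed side by side, 2 by 2, in a low wooden caddy (236 x 164 mm; all tops 20 mm above the bench)
- pocket_bar: insert of pale wood, 110 (its x) x 74 (its y) x 14 mm high, origin at the centre of its underside, with one open-topped rectangular pocket centred on it: 106 x 30 mm (x by y), 8 mm deep, lined with grey felt, so the pocket floor is 6 mm above the origin. The long narrow pocket: for the packing bar. One of the four inserts fixed side by side, 2 by 2, in a low wooden caddy (236 x 164 mm; all tops 20 mm above the bench)
Not all that is in view belongs to the job. What is shaped like the tnut but pink or purple is not meant. What is shaped like the strap but red is not meant.

How it is judged:
By the outcome, as a careful person would: the job done as asked, in the order asked, and still so for the second after the job is handed in, with the robot touching nothing.
It also fails if it takes over 115 s, if anything falls off the work surface, if the arm or the gripper's body presses on something with over 40 N, if the wrist force passes 120 N, or if a joint passes its speed limit or range.

## Working session

There is one attempt and no reset: what is moved stays moved. The work goes in short steps, Python scripts to look and compute and a tool call to move; the robot and the scene stay as the last step left them, time stands still between calls to the robot, and variables do not carry over. Pictures are saved under pics/ and viewed, about 12 in all and at most 16, crops included, and the job is handed in when it is done.

Besides the shell and the picture viewer there is one more tool, called after "Emit:" as name(argument=value, ...), one argument or row to a line, values as JSON. arm_command: Moves the arm, as the interface text tells. Its arguments: {"type":"object","properties":{"plan":{"type":"array","items":{"type":"number"}},"grip":{"type":"number"}},"required":["plan"]}

```bash
mkdir -p pics
cat > h.py <<'E'
import numpy as np,cv2
from bench import ctrl
from scipy.spatial.transform import Rotation as R
def q2m(q): return R.from_quat([q[1],q[2],q[3],q[0]]).as_matrix()
def snap(name,fn):
    o=ctrl.get_obs(); c=ctrl.camera(name)
    if name=="wrist":
        T=np.eye(4);T[:3,:3]=q2m(o["eef_rot"]);T[:3,3]=o["eef_pos"];T=T@np.array(c["T_tool_cam"])
    else:
        T=np.eye(4);a=np.array(c["attitude"]);T[:3,:3]=a if a.shape==(3,3) else q2m(a);T[:3,3]=c["eye"]
    cv2.imwrite(f"pics/{fn}.png",c["color"][:,:,::-1])
    np.savez(f"pics/{fn}.npz",T=T,K=c["camera_matrix"],d=np.array(c.get("distortion",np.zeros(5)),float))
    return c,o
def w(fn,px,z):
    D=np.load(f"pics/{fn}.npz");T,K=D["T"],D["K"]
    px=np.atleast_2d(np.array(px,float));u=cv2.undistortPoints(px[:,None],K,D["d"])[:,0]
    r=np.c_[u[:,0],-u[:,1],-np.ones(len(u))]@T[:3,:3].T
    z=np.broadcast_to(z,len(u))
    return T[:3,3]+r*((z-T[2,3])/r[:,2])[:,None]
def proj(fn,P):
    D=np.load(f"pics/{fn}.npz");T,K=D["T"],D["K"]
    p=(np.atleast_2d(P)-T[:3,3])@T[:3,:3]
    return cv2.projectPoints((p*[1,-1,-1])[:,None],np.zeros(3),np.zeros(3),K,D["d"])[0][:,0]
E
python3 - <<'E'
from h import *
for n in ("scene","side","wrist"):
    c,o=snap(n,n+"0"); print(n,{k:np.round(v,4).tolist() for k,v in c.items() if k!="color"})
print(o)
a=cv2.imread("pics/scene0.png")
E
```

```text
scene {'camera_matrix': [[421.6709, 0.0, 278.1544], [0.0, 421.6709, 215.0517], [0.0, 0.0, 1.0]], 'eye': [1.3355, 0.1854, 0.6311], 'attitude': [0.5313, 0.2838, 0.359, 0.7129]}
side {'camera_matrix': [[436.5206, 0.0, 277.1914], [0.0, 436.5206, 206.119], [0.0, 0.0, 1.0]], 'eye': [0.318, -0.7397, 0.5416], 'attitude': [0.869, 0.4695, -0.071, -0.1393]}
wrist {'camera_matrix': [[372.6545, 0.0, 275.9077], [0.0, 372.6545, 207.6149], [0.0, 0.0, 1.0]], 'T_tool_cam': [[0.0008, 0.9631, 0.2691, 0.0667], [1.0, -0.0006, -0.0008, -0.0013], [-0.0006, 0.2691, -0.9631, -0.1423], [0.0, 0.0, 0.0, 1.0]]}
{'time_s': 0.1, 'q': array([ 9.23712415e-01,  1.81458305e-01,  1.60789647e+00, -2.64506569e-05,
        1.35382445e+00, -2.06307470e-01]), 'dq': array([ 0.0004572 , -0.00245113, -0.00353842,  0.00124507,  0.00223209,
        0.0006025 ]), 'joint_efforts': array([ 1.25940564e-04, -4.45876479e+01, -3.52240634e+01, -3.27257249e-04,
        4.10932320e-03,  3.23669462e-05]), 'eef_pos': array([0.24500731, 0.51963711, 0.23048458]), 'eef_rot': array([-3.16558809e-04,  2.18605613e-01,  9.75812972e-01, -7.27504272e-04]), 'wrist_force': array([0.38664458, 0.10939985, 0.40604602]), 'torque': array([ 0.02983617,  0.07302049, -0.033159  ]), 'opening': 1.0021311471228564}
```

View pics/scene0.png

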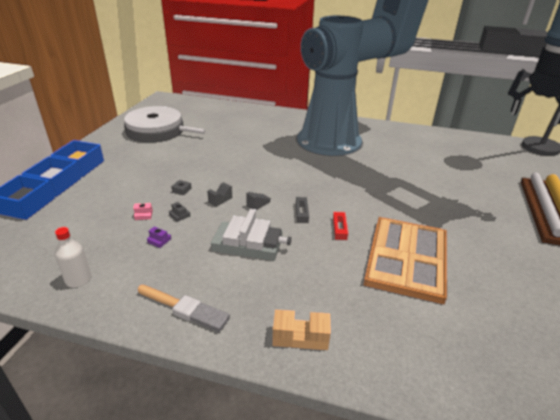

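View pics/side0.png

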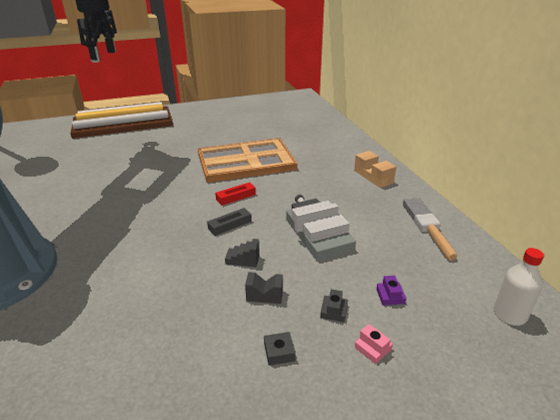

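Candidates, as scene pixels:
- T-nut: dark with a neck (179,211). Not the plain square nut (181,187), pink (143,211) or purple (158,236).
- Step block: (258,200). Not the V-block (220,194).
- Strap: dark (301,209). Not the red one (341,225).
- Bar: in the vise (250,230).
- Caddy: (408,257).

The side view shows the same parts: T-nut (334,305), sqnut (280,347), step (243,252), V-block (264,288), strap (230,221).

Run:
```python
from h import *
n=["tnut","step","strap","vise","caddy"]
print(np.round(w("scene0",[[179,213],[258,203],[301,210],[250,230],[408,257]],[.01,.01,.01,.05,.02]),3))
print(np.round(w("side0",[[334,308],[243,255],[230,222],[318,222],[247,157]],[.01,.01,.01,.05,.02]),3))
a=cv2.imread("pics/side0.png")[185:365,200:420]; cv2.imwrite("pics/c1.png",cv2.resize(a,None,fx=3.3,fy=3.3,interpolation=2))
```

```text
[[ 0.563 -0.281  0.01 ]
 [ 0.459 -0.105  0.01 ]
 [ 0.456  0.011  0.01 ]
 [ 0.625 -0.07   0.05 ]
 [ 0.575  0.282  0.02 ]]
[[ 0.558 -0.287  0.01 ]
 [ 0.45  -0.109  0.01 ]
 [ 0.451  0.005  0.01 ]
 [ 0.603 -0.106  0.05 ]
 [ 0.557  0.265  0.02 ]]
```

View pics/c1.png

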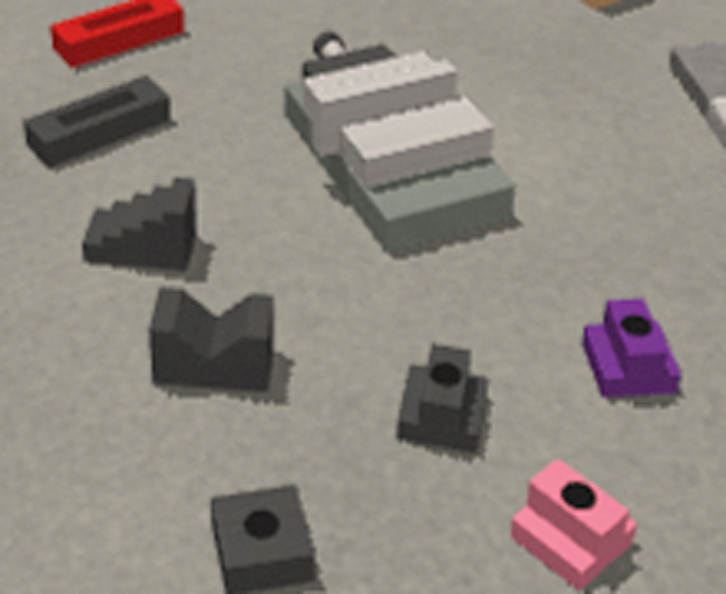

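The crop confirms the choices: dark T-nut with a neck, five-step staircase, dark slotted strap. The V-block and the plain nut are the look-alikes. Next, move over the caddy.

Emit:
arm_command(
  plan=[-45,-15,-5,0,-45,-15,-5,0,-45,-15,-5,0,-45,-15,-5,0,-45,-15,-5,0,-45,-15,-5,0,-45,-15,-5,0,-45,-13,-5,0,0,0,0,0,0,0,0,0],
)

```text
time_s: 1.15
eef_pos: [0.521, 0.2588, 0.2708]
eef_rot: [-0.001, 0.22, 0.976, -0.0]
wrist_force: [-1.0, 0.6, 0.5]
opening: 0.997
```

```bash
cat >> h.py <<'E'
def to(x,y,z,yaw=None):
    # shift in tool axes (mm) as they now stand, and turn about tool z; yaw = world angle of tool y (mod pi)
    o=ctrl.get_obs();M=q2m(o["eef_rot"]);d=M.T@(np.array([x,y,z])-o["eef_pos"])*1000
    c=np.arctan2(M[1,1],M[0,1]);t=0 if yaw is None else -((yaw-c+np.pi/2)%np.pi-np.pi/2)
    print("t",round(o["time_s"],1),"pos",np.round(o["eef_pos"],4),"yawY",round(c,3),"q6",round(o["q"][5],2),"shift",np.round(d,1),"turn",round(t,3),"F",np.round(o["wrist_force"],1),"op",round(o["opening"],3))
E
python3 - <<'E'
from h import *
snap("wrist","w1"); to(.45,-.06,.28,0)
cv2.imwrite("pics/w1b.png",cv2.resize(cv2.imread("pics/w1.png"),(800,600),interpolation=2))
E
```

```text
t 1.2 pos [0.5201 0.2597 0.2707] yawY 1.129 q6 -0.87 shift [ -73.2 -319.    -9.2] turn 1.129 F [ 0.   1.2 -0. ] op 0.998
```

View pics/w1b.png

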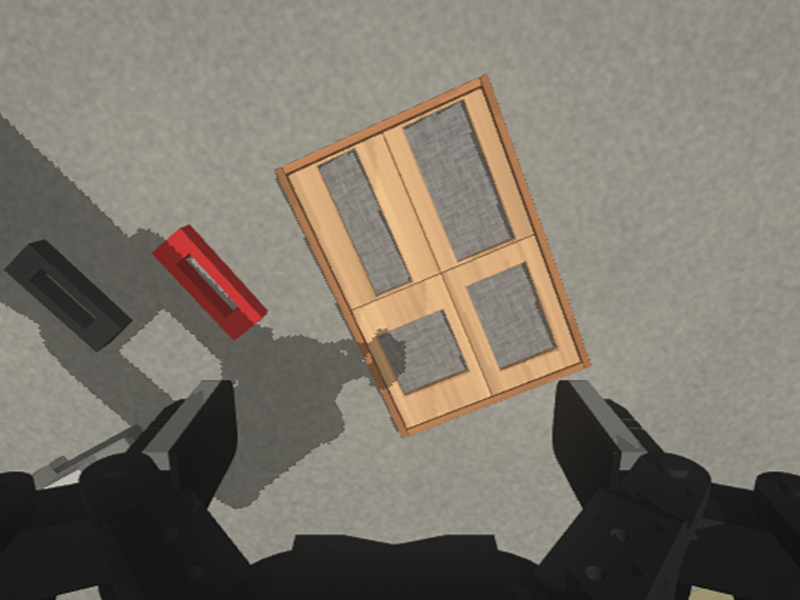

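The picture shows the whole caddy (outer corners (276,170), (487,75), (590,365), (404,436) at 800x600). The narrow pocket is top-left, the long wide one top-right, the square one bottom-left and the medium one bottom-right. The dark strap is at (68,295).

Run:
```python
from h import *
P=np.array([(276,170),(487,75),(590,365),(404,436)])*.7
c=w("w1",P,.02)[:,:2];print(np.round(c,4));print([round(np.linalg.norm(c[i]-c[i-1])*1e3) for i in range(4)])
for n,p in dict(bar=[(317,164),(355,150),(411,281),(377,297)],strap=[(403,127),(463,101),(514,238),(458,263)],tnut=[(380,337),(444,310),(468,372),(405,396)],step=[(466,288),(526,263),(557,347),(497,371)]).items():
    q=w("w1",np.array(p)*.7,.02)[:,:2];a=q[2]+q[3]-q[0]-q[1];print(n,np.round(q.mean(0),4),np.arctan2(a[1],a[0]).round(3),np.round([np.linalg.norm(q[i]-q[i-1])*1e3 for i in range(4)]))
q=w("w1",np.array([(5,267),(44,240),(132,320),(97,351)])*.7,.02);print("strap",np.round(q,4),q.mean(0))
```

```text
[[0.4375 0.2031]
 [0.4437 0.3647]
 [0.6769 0.3559]
 [0.6708 0.1955]]
[233, 162, 233, 161]
bar [0.5008 0.244 ] -0.041 [108.  29. 104.  29.]
strap [0.5036 0.3187] -0.037 [106.  45. 104.  45.]
tnut [0.6122 0.2406] -0.067 [54. 54. 56. 54.]
step [0.614  0.3143] -0.051 [74. 49. 73. 50.]
strap [[ 0.4125 -0.0161  0.02  ]
 [ 0.4081  0.0226  0.02  ]
 [ 0.4891  0.0475  0.02  ]
 [ 0.4991  0.0085  0.02  ]] [0.45217389 0.01565483 0.02      ]
```

Emit:
arm_command(
  plan=[-8,-32,0,0,-8,-32,0,0,-8,-32,0,0,-8,-32,0,0,-8,-32,0,0,-8,-32,0,0,-8,-32,0,0,-8,-32,0,0,-8,-32,0,0,-8,-32,0,0,0,0,0,0,0,0,0,0],
)

```text
time_s: 2.4
eef_pos: [0.4561, -0.0629, 0.2711]
eef_rot: [-0.0, 0.219, 0.976, 0.0]
wrist_force: [0.1, -0.2, -0.1]
opening: 0.999
```

Run:
```python
from h import *
snap("wrist","w2"); to(.45,-.06,.28,0)
cv2.imwrite("pics/w2b.png",cv2.resize(cv2.imread("pics/w2.png"),(800,600),interpolation=2))
```

```text
t 2.5 pos [ 0.4562 -0.0624  0.2711] yawY 1.131 q6 -1.53 shift [ 6.6 -0.5 -8.9] turn 1.131 F [-0.3  0.2  0.3] op 1.0
```

View pics/w2b.png

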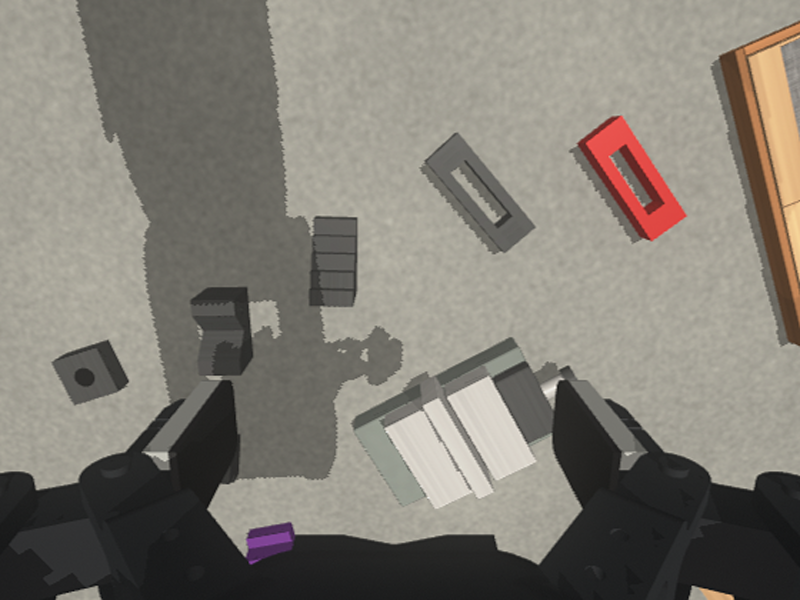

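The picture shows the strap at (480,193), step block at (333,260), V-block at (225,330), sqnut at (90,372) and the vise with the bar near (455,435). One crop for the vise and step block.

Run:
```python
from h import *
a=cv2.imread("pics/w2.png")[145:360,205:405]
a=cv2.convertScaleAbs(cv2.resize(a,None,fx=2.75,fy=2.75,interpolation=2),alpha=1.2,beta=10);cv2.imwrite("pics/c2.png",a)
```

```text
(no output)
```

View pics/c2.png

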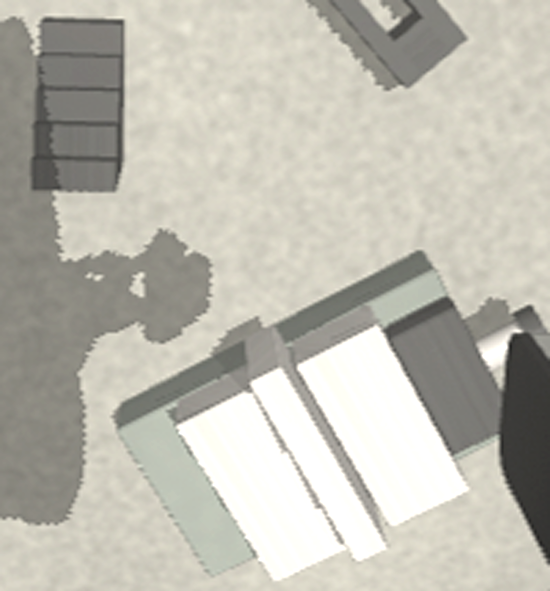

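Bar top corners in the crop: (250,378), (281,366), (386,547), (357,561). Step block: low end (43,20)-(124,22), high end (33,189)-(116,191).

Run:
```python
from h import *
def f(n,p,z,s,o=(0,0)):
    q=w("w2",np.array(p)*s+np.array(o),z)[:,:2];a=q[2]+q[3]-q[0]-q[1]
    print(n,np.round(q.mean(0),4),"axis",np.arctan2(a[1],a[0]).round(3),np.round([np.linalg.norm(q[i]-q[i-1])*1e3 for i in range(4)],1));return q
s=1/2.75;o=(205,145)
f("bar",[(250,378),(281,366),(386,547),(357,561)],.066,s,o)
q=f("step",[(43,20),(124,22),(116,191),(33,189)],[.014,.014,.042,.042],s,o)
f("strap",[(423,165),(457,133),(535,225),(502,253)],.02,.7)
for n,(x,y) in dict(tn=(.6108,.2407)).items(): pass
to(.6,-.28,.26)
```

```text
bar [ 0.6088 -0.0829] axis 0.062 [90.3 12.5 88.9 12.8]
step [ 0.4493 -0.1097] axis -0.478 [60.2 31.5 60.2 31.4]
strap [0.4519 0.0073] axis 0.308 [88.  32.3 88.4 31.4]
t 2.5 pos [ 0.4562 -0.0624  0.2711] yawY 1.131 q6 -1.53 shift [-222.7 -135.7   11. ] turn 0 F [-0.3  0.2  0.3] op 1.0
```

Start with the step block: approach it with the gripper partly open, because the V-block is close by.

Emit:
arm_command(
  plan=[-10,-23,30,0.019,-10,-23,30,0.019,0,0,45,0,0,0,45,0,0,0,45,0,0,0,25,0,0,0,0,0,0,0,0,0,0,0,0,0],
  grip=0.7,
)

```text
time_s: 3.35
eef_pos: [0.4561, -0.1139, 0.0532]
eef_rot: [0.002, 0.236, 0.972, -0.0]
wrist_force: [0.2, 0.0, -1.1]
opening: 0.699
```

Run:
```python
from h import *
snap("wrist","w3"); to(.4546,-.1125,.012,1.093)
cv2.imwrite("pics/w3b.png",cv2.resize(cv2.imread("pics/w3.png"),(800,600),interpolation=2))
```

```text
t 3.4 pos [ 0.4561 -0.1142  0.0533] yawY 1.093 q6 -1.59 shift [ 2.3  0.8 41.3] turn -0.0 F [0.6 0.2 0.5] op 0.701
```

View pics/w3b.png

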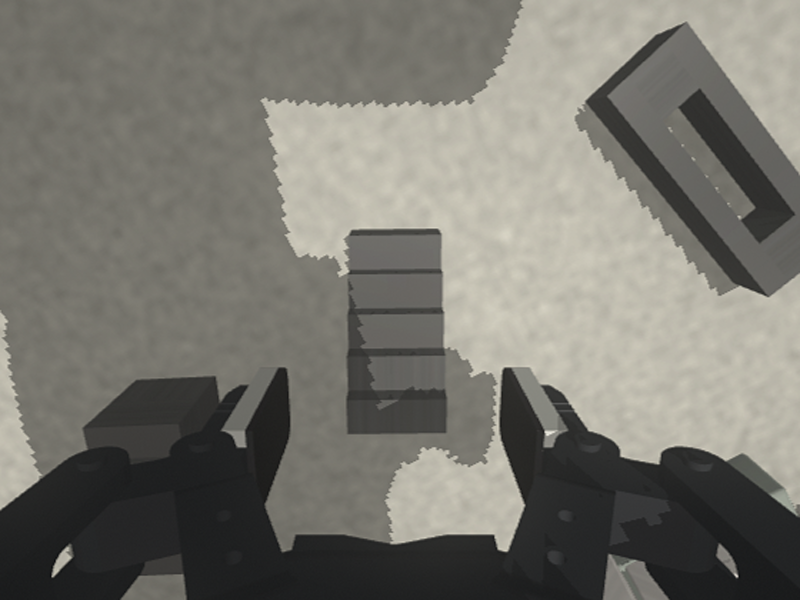

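The block at (397,330) is centred between the pads and square to them, and the V-block clears the finger. Go down and grip.

Emit:
arm_command(
  plan=[2,1,25,0,0,0,16,0,0,0,0,0,0,0,0,0],
)

```text
time_s: 3.8
eef_pos: [0.4539, -0.1125, 0.0115]
eef_rot: [0.001, 0.237, 0.971, -0.0]
wrist_force: [-0.0, 0.0, 0.3]
opening: 0.701
```

Emit:
arm_command(
  plan=[0,0,0,0,0,0,0,0,0,0,0,0,0,0,0,0,0,0,0,0,0,0,0,0,0,0,-10,0,0,0,-30,0,0,0,-40,0,0,0,-40,0,0,0,0,0,0,0,0,0],
  grip=0,
)

```text
time_s: 5.0
eef_pos: [0.4533, -0.1122, 0.1311]
eef_rot: [0.001, 0.237, 0.971, -0.0]
wrist_force: [-0.7, -0.1, -4.5]
opening: 0.36
```

Run:
```python
from h import *
q=w("w3",np.array([(350,231),(440,231),(447,433),(347,433)])*.7,[.014,.014,.042,.042]);print(np.round(q,4),q.mean(0))
q=w("w3",np.array([(685,23),(610,100),(768,296),(795+35,230)])*.7,.02);print(np.round(q,4))
snap("wrist","w4")
u=np.array([.9993,-.0377]);g=np.array([.6136,.3147])
for s in (6,8): to(*(g-u*s/1000),.12,1.533)
```

```text
[[ 0.4138 -0.1103  0.014 ]
 [ 0.428  -0.083   0.014 ]
 [ 0.4829 -0.1098  0.042 ]
 [ 0.4681 -0.1385  0.042 ]] [ 0.44817528 -0.11041109  0.028     ]
[[ 0.4044  0.0093  0.02  ]
 [ 0.4144 -0.0184  0.02  ]
 [ 0.4985  0.0069  0.02  ]
 [ 0.4857  0.0316  0.02  ]]
t 5.0 pos [ 0.4522 -0.1117  0.1296] yawY 1.092 q6 -1.59 shift [ 58.6 450.2   9.7] turn -0.441 F [ 0.6 -1.5 -5. ] op 0.361
t 5.0 pos [ 0.4522 -0.1117  0.1296] yawY 1.092 q6 -1.59 shift [ 60.4 449.4   9.7] turn -0.441 F [ 0.6 -1.5 -5. ] op 0.361
```

Gripped: the opening of 0.36 matches the 32 mm width. Carry it to the medium pocket.

Emit:
arm_command(
  plan=[5,45,1,0,5,45,1,0,5,45,1,0,5,45,1,0,5,45,1,0,5,45,1,0,5,45,1,0,5,45,1,0,5,45,1,0,3,50,1,0,0,0,0,-0.147,0,0,0,-0.147,0,0,0,-0.147,0,0,0,0,0,0,0,0,0,0,0,0],
)

```text
time_s: 6.65
eef_pos: [0.6194, 0.3134, 0.119]
eef_rot: [-0.001, 0.02, 1.0, -0.0]
wrist_force: [0.4, 0.7, -3.4]
opening: 0.363
```

Run:
```python
from h import *
to(.6196,.3145,.027,1.533);snap("wrist","w5")
cv2.imwrite("pics/w5b.png",cv2.resize(cv2.imread("pics/w5.png"),(800,600),interpolation=2))
```

```text
t 6.7 pos [0.6194 0.3134 0.119 ] yawY 1.53 q6 -1.23 shift [-0.4  1.2 92. ] turn -0.003 F [ 0.4  0.7 -3.4] op 0.363
```

View pics/w5b.png

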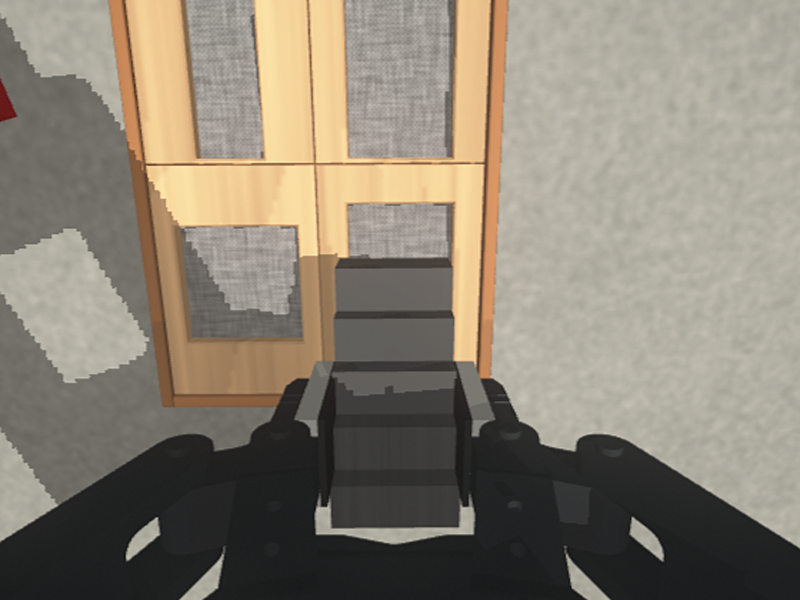

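Block in hand; the medium pocket's far rim is at (347,203)-(454,202). Check the alignment from this closer view.

Run:
```python
from h import *
p=w("w5",np.array([(347,203),(454,202),(183,227),(297,226),(302,340),(188,341),(164,406),(315,163),(145,164),(485,163),(336,263),(451,263)])*.7,[.02]*10+[.12]*2);print(np.round(p,4))
u=np.array([.9993,-.0377]);v=np.array([.0377,.9993])
g=np.array([.6136,.3147]);print("exp step far rim",g-38*u/1000-.024*v,g-38*u/1000+.024*v)
print("tnut",p[2:6].mean(0), "centre cross",p[7])
```

```text
[[0.5748 0.2924 0.02  ]
 [0.5763 0.3403 0.02  ]
 [0.5826 0.2173 0.02  ]
 [0.5842 0.269  0.02  ]
 [0.6391 0.2666 0.02  ]
 [0.6374 0.2116 0.02  ]
 [0.6712 0.1947 0.02  ]
 [0.5569 0.2794 0.02  ]
 [0.5543 0.2046 0.02  ]
 [0.5599 0.3541 0.02  ]
 [0.5814 0.2976 0.12  ]
 [0.5827 0.3287 0.12  ]]
exp step far rim [0.5747218 0.2921494] [0.5765314 0.3401158]
tnut [0.61083729 0.24111775 0.02      ] centre cross [0.55687131 0.27940768 0.02      ]
```

The closer view agrees to within 1 mm. Lower and release.

Emit:
arm_command(
  plan=[0,1,30,-0.003,0,0,30,0,0,0,20,0,0,0,8,0,0,0,6,0,0,0,0,0,0,0,0,0],
)

```text
time_s: 7.4
eef_pos: [0.6211, 0.3151, 0.0277]
eef_rot: [0.001, 0.018, 1.0, 0.0]
wrist_force: [0.1, -0.1, -4.0]
opening: 0.359
```

Emit:
arm_command(
  plan=[0,0,0,0,0,0,0,0,0,0,0,0,0,0,-10,0,0,0,-30,0,0,0,-40,0,0,0,-40,0,0,0,0,0,0,0,0,0],
  grip=0.55,
)

```text
time_s: 8.3
eef_pos: [0.6213, 0.3151, 0.1492]
eef_rot: [0.002, 0.017, 1.0, 0.001]
wrist_force: [-0.1, 0.1, -1.2]
opening: 0.55
```

Run:
```python
from h import *
snap("wrist","w6");to(.4519,.0073,.15,1.879)
cv2.imwrite("pics/w6b.png",cv2.resize(cv2.imread("pics/w6.png"),(700,525),interpolation=2))
```

```text
t 8.3 pos [0.6201 0.3148 0.147 ] yawY 1.536 q6 -1.24 shift [ 157.4 -313.2   -3.2] turn -0.343 F [ 0.3  0.2 -0.5] op 0.552
```

View pics/w6b.png

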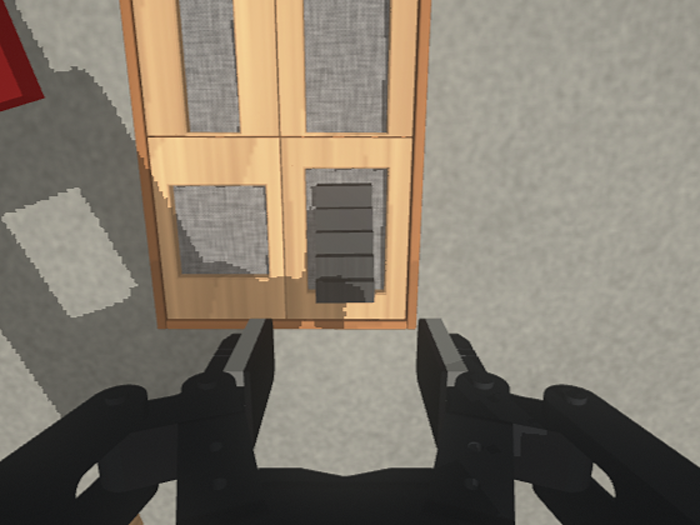

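The step block sits in the medium pocket. Check numerically that it is seated (tall end at height 12+42 mm, low top at 26 mm), then fetch the strap. The path at z = 0.147 clears everything.

Run:
```python
from h import *
p=w("w6",np.array([(317,184),(371,184),(374,302),(316,302)])*.8,[.026,.026,.054,.054]);print(np.round(p,4),p.mean(0),[round(np.linalg.norm(p[i,:2]-p[i-1,:2])*1e3,1) for i in range(4)])
```

```text
[[0.5837 0.2993 0.026 ]
 [0.5848 0.3298 0.026 ]
 [0.6452 0.3288 0.054 ]
 [0.6441 0.2973 0.054 ]] [0.61445754 0.31377046 0.04      ] [np.float64(60.4), np.float64(30.5), np.float64(60.5), np.float64(31.5)]
```

Emit:
arm_command(
  plan=[22,-45,0,0,22,-45,0,0,22,-45,0,0,22,-45,0,0,22,-45,0,0,22,-45,0,0,25,-43,0,0,0,0,0,-0.12,0,0,0,-0.12,0,0,0,-0.103,0,0,40,0,0,0,40,0,0,0,0,0,0,0,0,0,0,0,0,0],
  grip=0.8,
)

```text
time_s: 9.85
eef_pos: [0.4536, 0.0076, 0.0678]
eef_rot: [0.001, -0.154, 0.988, -0.0]
wrist_force: [0.7, -0.4, 0.4]
opening: 0.806
```

Run:
```python
from h import *
snap("wrist","w7");to(.4519,.0073,.01,1.879)
cv2.imwrite("pics/w7b.png",cv2.resize(cv2.imread("pics/w7.png"),(700,525),interpolation=2))
```

```text
t 9.9 pos [0.454  0.0076 0.0681] yawY 1.879 q6 -2.12 shift [ 2.3  0.5 58.1] turn 0.0 F [ 0.5 -0.2  0.5] op 0.802
```

View pics/w7b.png

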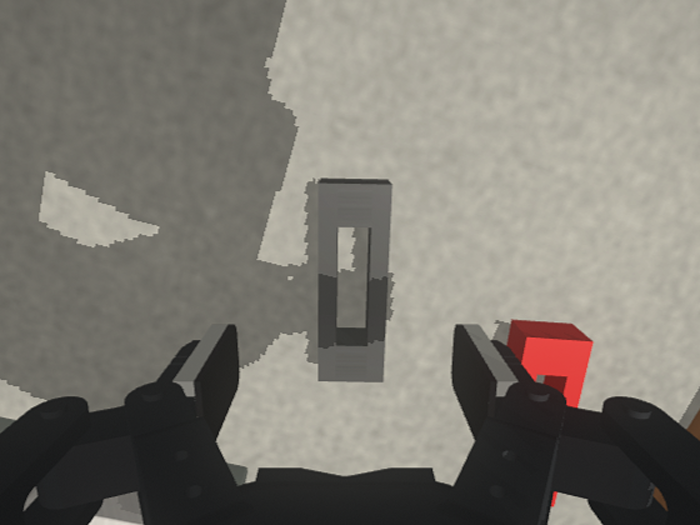

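The step block is seated at (0.6144, 0.3138), within 1 mm. The strap lies between the pads with top corners (318,184), (391,184), (383,381), (319,380). The red strap is close to the right finger, so I narrow the gripper before going down.

Run:
```python
from h import *
q=w("w7",np.array([(318,184),(391,184),(383,381),(319,380)])*.8,.02)[:,:2]
a=q[2]+q[3]-q[0]-q[1];print(np.round(q,4),np.arctan2(a[1],a[0]),[round(np.linalg.norm(q[i]-q[i-1])*1e3,1) for i in range(4)])
yaw=np.arctan2(a[1],a[0])+np.pi/2
m=q.mean(0);print(m);to(*m,.01,yaw)
```

```text
[[ 0.4132 -0.0186]
 [ 0.4042  0.0096]
 [ 0.4898  0.0356]
 [ 0.4982  0.0076]] 0.29683560912024837 [np.float64(89.0), np.float64(29.6), np.float64(89.5), np.float64(29.2)]
[0.45132798 0.00855579]
t 9.9 pos [0.454  0.0076 0.0681] yawY 1.879 q6 -2.12 shift [ 2.4  1.9 58.1] turn 0.012 F [ 0.5 -0.2  0.5] op 0.802
```

Emit:
arm_command(
  plan=[2,2,0,0.012,0,0,0,0,0,0,25,0,0,0,25,0,0,0,8,0,0,0,0,0,0,0,0,0],
  grip=0.6,
)

```text
time_s: 10.6
eef_pos: [0.4506, 0.009, 0.0091]
eef_rot: [0.0, -0.148, 0.989, -0.0]
wrist_force: [-0.5, -0.5, -1.0]
opening: 0.605
```

Emit:
arm_command(
  plan=[0,0,0,0,0,0,0,0,0,0,0,0,0,0,0,0,0,0,0,0,0,0,0,0,0,0,-10,0,0,0,-30,0,0,0,-40,0,0,0,-40,0,0,0,0,0,0,0,0,0],
  grip=0,
)

```text
time_s: 11.8
eef_pos: [0.4506, 0.0091, 0.1296]
eef_rot: [0.001, -0.148, 0.989, -0.001]
wrist_force: [-0.5, -0.2, -3.3]
opening: 0.325
```

Run:
```python
from h import *
to(.5036,.3189,.12,1.533)
```

```text
t 11.8 pos [0.4506 0.0091 0.1296] yawY 1.867 q6 -2.11 shift [-141.1  280.9    9.5] turn 0.334 F [-0.5 -0.2 -3.3] op 0.325
```

Strap gripped, about 3 N of weight. Carry it to the long wide pocket.

Emit:
arm_command(
  plan=[-20,40,0,0,-20,40,0,0,-20,40,0,0,-20,40,0,0,-20,40,0,0,-20,40,0,0,-21,41,0,0,0,0,10,0.12,0,0,0,0.12,0,0,0,0.094,0,0,40,0,0,0,0,0,0,0,0,0],
)

```text
time_s: 13.1
eef_pos: [0.5007, 0.3182, 0.0759]
eef_rot: [-0.003, 0.019, 1.0, -0.001]
wrist_force: [-0.4, -0.1, -0.8]
opening: 0.333
```

Run:
```python
from h import *
snap("wrist","w8");to(.5036,.3189,.023,1.533)
cv2.imwrite("pics/w8b.png",cv2.resize(cv2.imread("pics/w8.png"),(700,525),interpolation=2))
```

```text
t 13.2 pos [0.5022 0.3188 0.0776] yawY 1.533 q6 -1.17 shift [-1.5  0.2 54.6] turn 0.0 F [-0.6 -0.2 -0.4] op 0.327
```

View pics/w8b.png

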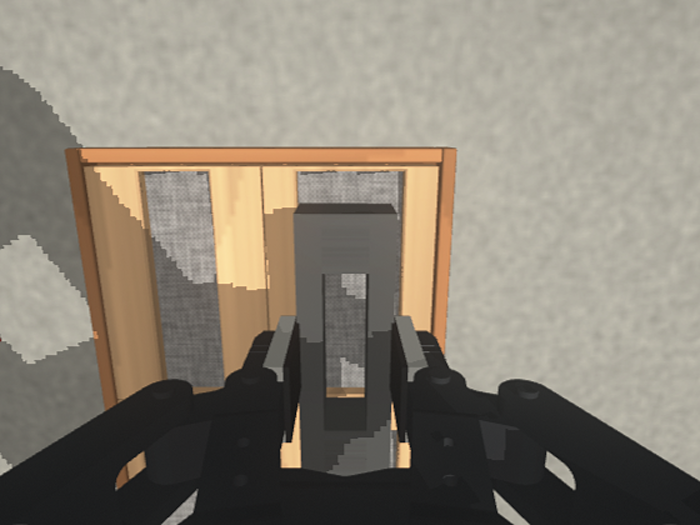

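Strap level in the gripper, far end at (294,212)-(397,212), over the wide pocket.

Run:
```python
from h import *
p=w("w8",np.array([(295,213),(398,213),(297,172),(406,172)])*.8,[.0886]*2+[.02]*2);print(np.round(p,4)); print("want end", .5036-.045)
```

```text
[[0.4556 0.3043 0.0886]
 [0.4566 0.3333 0.0886]
 [0.4496 0.2983 0.02  ]
 [0.4512 0.3441 0.02  ]]
want end 0.45860000000000006
```

Emit:
arm_command(
  plan=[-1,0,25,0,0,0,15,0,0,0,8,0,0,0,4,0,0,0,0,0,0,0,0,0],
)

```text
time_s: 13.75
eef_pos: [0.5044, 0.3193, 0.027]
eef_rot: [0.0, 0.019, 1.0, 0.0]
wrist_force: [0.2, -0.1, -2.4]
opening: 0.329
```

Emit:
arm_command(
  plan=[0,0,4,0,0,0,0,0,0,0,0,0],
)

```text
time_s: 14.05
eef_pos: [0.5039, 0.3191, 0.0224]
eef_rot: [0.0, 0.019, 1.0, 0.0]
wrist_force: [0.2, 0.3, -2.2]
opening: 0.328
```

Emit:
arm_command(
  plan=[0,0,0,0,0,0,0,0,0,0,0,0,0,0,-10,0,0,0,-30,0,0,0,-40,0,0,0,-45,0,0,0,-45,0,0,0,0,0,0,0,0,0],
  grip=0.5,
)

```text
time_s: 15.05
eef_pos: [0.5049, 0.3194, 0.1948]
eef_rot: [0.002, 0.019, 1.0, 0.001]
wrist_force: [0.6, -0.6, -1.2]
opening: 0.5
```

Run:
```python
from h import *
snap("wrist","w9");to(.63,-.28,.2,1.13)
```

```text
t 15.1 pos [0.5038 0.319  0.1928] yawY 1.533 q6 -1.17 shift [-148.8 -593.8   -7.3] turn 0.403 F [0.6 0.5 0.8] op 0.502
```

Emit:
arm_command(
  plan=[-8,-43,0,0,-8,-43,0,0,-8,-43,0,0,-8,-43,0,0,-8,-43,0,0,-8,-43,0,0,-8,-43,0,0,-8,-43,0,0,-8,-43,0,0,-8,-43,0,0,-8,-43,0,0,-10,-43,20,0,-10,-43,20,0,-11,-41,0,0,0,0,0,0,0,0,0,0],
  grip=0.7,
)

```text
time_s: 16.7
eef_pos: [0.5988, -0.2851, 0.1498]
eef_rot: [-0.002, 0.02, 1.0, 0.001]
wrist_force: [0.1, -0.2, 0.9]
opening: 0.7
```

Run:
```python
from h import *
snap("wrist","w10");to(.56,-.284,.1)
cv2.imwrite("pics/w10b.png",np.hstack([cv2.resize(cv2.imread("pics/w10.png"),(530,398),interpolation=2),cv2.resize(cv2.imread("pics/w9.png")[0:280,120:312],(270,398),interpolation=2)]))
```

```text
t 16.8 pos [ 0.5991 -0.2841  0.1505] yawY 1.532 q6 -2.15 shift [38.9 -1.5 50.6] turn 0 F [ 0.9  0.2 -1.4] op 0.7
```

View pics/w10b.png

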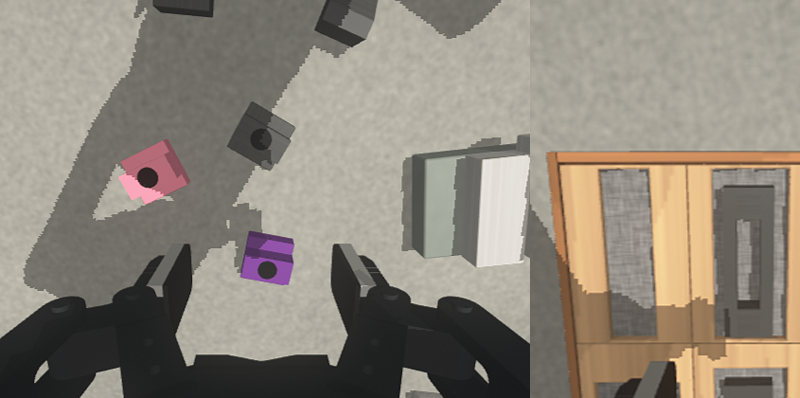

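The strap lies in the wide pocket (right panel). The dark T-nut is at (261,136), pink at (153,170), purple at (267,258). Crop the nut for its orientation.

Run:
```python
from h import *
a=cv2.imread("pics/w10.png")[95:190,225:325]
cv2.imwrite("pics/c3.png",cv2.convertScaleAbs(cv2.resize(a,None,fx=6,fy=6,interpolation=2),alpha=1.8))
```

```text
(no output)
```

View pics/c3.png

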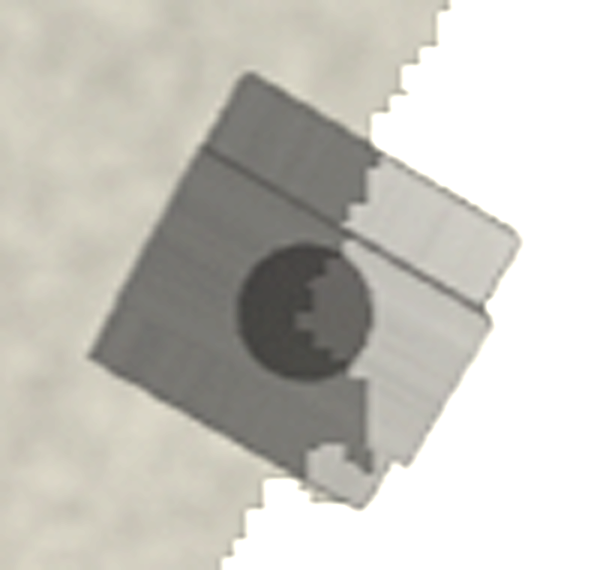

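Hole centre (305,312); the neck edge runs from (205,150) to (488,315).

Run:
```python
from h import *
o=np.array([225,95])
q=w("w10",np.array([(305,312),(205,150),(488,315),(248,72),(518,240)])/6+o,[.03,.03,.03,.014,.014])
print(np.round(q,4)); a=q[2]-q[1];ax=np.arctan2(a[1],a[0]);print("axis",ax,np.linalg.norm(a)); a=q[4]-q[3];print(np.arctan2(a[1],a[0]),np.linalg.norm(a))
print("edge dist",np.cross(a/np.linalg.norm(a),(q[0]-q[1]))[2],"base mid",q[3:].mean(0))
c=q[0]
to(c[0],c[1],.1,ax+np.pi/2)
pu=w("w10",np.array([(267,258),(153,170)])*1.0566,.015);print(np.round(pu,3))
```

```text
[[ 0.5604 -0.2849  0.03  ]
 [ 0.5415 -0.2956  0.03  ]
 [ 0.5615 -0.2636  0.03  ]
 [ 0.5332 -0.2907  0.014 ]
 [ 0.5544 -0.2585  0.014 ]]
axis 1.012224364707726 0.03773655582261018
0.9890226633835661 0.038490246633273086
edge dist -0.00983885531783419 base mid [ 0.54379215 -0.27460834  0.014     ]
t 16.8 pos [ 0.5991 -0.2841  0.1505] yawY 1.532 q6 -2.15 shift [38.5 -2.4 50.6] turn -1.051 F [ 0.9  0.2 -1.4] op 0.7
[[ 0.663 -0.284  0.015]
 [ 0.583 -0.372  0.015]]
```

The two estimates agree. Because of the last joint's range I turn the other way (+2.10 rad) and grip the neck.

Emit:
arm_command(
  plan=[39,-2,20,0,0,0,20,0.145,0,0,0,0.145,0,0,0,0.145,0,0,0,0.145,0,0,0,0.145,0,0,0,0.145,0,0,0,0.145,0,0,0,0.145,0,0,0,0.145,0,0,0,0.145,0,0,0,0.145,0,0,0,0.145,0,0,0,0.145,0,0,0,0.145,0,0,0,0.073,0,0,40,0,0,0,0,0,0,0,0,0],
  grip=0.55,
)

```text
time_s: 18.65
eef_pos: [0.5602, -0.2835, 0.0716]
eef_rot: [-0.002, 0.877, 0.481, -0.001]
wrist_force: [-0.3, 0.3, 0.1]
opening: 0.55
```

Run:
```python
from h import *
snap("wrist","w11");to(.5604,-.2850,.0185,-.571)
cv2.imwrite("pics/w11b.png",cv2.resize(cv2.imread("pics/w11.png"),(700,525),interpolation=2))
```

```text
t 18.7 pos [ 0.5612 -0.2845  0.073 ] yawY -0.569 q6 -0.09 shift [-0.8 -0.4 54.5] turn 0.002 F [ 0.6 -0.1  0. ] op 0.549
```

View pics/w11b.png

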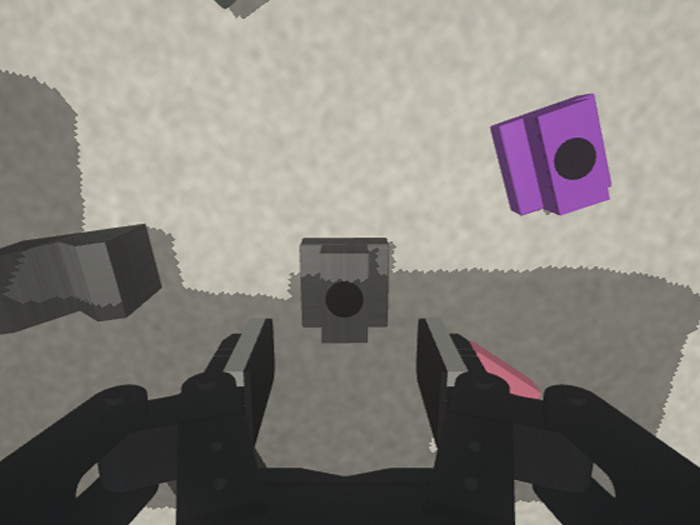

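The T-nut at (345,295) is centred and square, its neck between the pads. Descend and grip.

Emit:
arm_command(
  plan=[-1,0,25,0,0,0,20,0,0,0,9,0,0,0,0,0,0,0,0,0],
)

```text
time_s: 19.2
eef_pos: [0.5613, -0.2868, 0.0197]
eef_rot: [0.001, 0.877, 0.48, 0.0]
wrist_force: [1.2, 0.2, 1.1]
opening: 0.548
```

Emit:
arm_command(
  plan=[0,0,0,0,0,0,0,0,0,0,0,0,0,0,0,0,0,0,0,0,0,0,0,0,0,0,-10,0,0,0,-30,0,0,0,-45,0,0,0,-45,0,0,0,0,0,0,0,0,0],
  grip=0,
)

```text
time_s: 20.4
eef_pos: [0.561, -0.2868, 0.1498]
eef_rot: [0.001, 0.877, 0.48, 0.001]
wrist_force: [0.8, -0.1, -3.7]
opening: 0.213
```

Run:
```python
from h import *
to(.6108,.2409,.15,-.038)
```

```text
t 20.4 pos [ 0.561  -0.2868  0.1498] yawY -0.57 q6 -0.09 shift [ 471.1 -242.8   -1. ] turn -0.532 F [ 0.8 -0.1 -3.7] op 0.213
```

Emit:
arm_command(
  plan=[43,-22,0,0,43,-22,0,0,43,-22,0,0,43,-22,0,0,43,-22,0,0,43,-22,0,0,43,-22,0,0,43,-22,0,0,43,-22,0,0,43,-22,0,0,41,-23,0,0,0,0,0,-0.14,0,0,0,-0.14,0,0,0,-0.14,0,0,20,-0.112,0,0,40,0,0,0,20,0,0,0,0,0,0,0,0,0],
)

```text
time_s: 22.3
eef_pos: [0.6087, 0.241, 0.0665]
eef_rot: [-0.001, 0.72, 0.694, -0.002]
wrist_force: [0.7, -0.7, -2.9]
opening: 0.21
```

Run:
```python
from h import *
to(.6108,.2409,.0325,-.038)
```

```text
t 22.3 pos [0.6087 0.241  0.0665] yawY -0.038 q6 0.23 shift [ 0.   2.2 34. ] turn -0.0 F [ 0.7 -0.7 -2.9] op 0.21
```

Emit:
arm_command(
  plan=[0,2,15,0,0,0,12,0,0,0,6,0,0,0,0,0,0,0,0,0,0,0,0,0],
)

```text
time_s: 22.9
eef_pos: [0.6126, 0.2413, 0.0359]
eef_rot: [0.0, 0.72, 0.694, 0.0]
wrist_force: [0.6, -0.9, -3.1]
opening: 0.212
```

Emit:
arm_command(
  plan=[0,0,0,0,0,0,0,0,0,0,0,0,0,0,-10,0,0,0,-30,0,0,0,-45,0,0,0,-45,0,0,0,-20,0,0,0,0,0,0,0,0,0],
  grip=0.42,
)

```text
time_s: 23.9
eef_pos: [0.6122, 0.2412, 0.186]
eef_rot: [0.0, 0.72, 0.694, 0.001]
wrist_force: [-0.2, 0.2, -0.7]
opening: 0.416
```

Run:
```python
from h import *
snap("wrist","w12");to(.6088,-.0829,.15,1.633)
a=np.hstack([cv2.imread("pics/w2.png")[:0].reshape(0,560,3)]) if 0 else None
```

```text
t 23.9 pos [0.6114 0.2411 0.1844] yawY -0.038 q6 0.23 shift [-323.8    9.8   34.5] turn 1.471 F [ 0.7 -1.1 -0.1] op 0.419
```

Emit:
arm_command(
  plan=[-40,1,4,0,-40,1,4,0,-40,1,4,0,-40,1,4,0,-40,1,4,0,-40,1,4,0,-42,2,5,0,-42,2,5,0,0,0,0,0.147,0,0,0,0.147,0,0,0,0.147,0,0,0,0.147,0,0,0,0.147,0,0,0,0.147,0,0,0,0.147,0,0,0,0.147,0,0,0,0.147,0,0,0,0.148,0,0,15,0,0,0,0,0],
  grip=0.5,
)

```text
time_s: 25.95
eef_pos: [0.6073, -0.0822, 0.132]
eef_rot: [-0.001, 0.999, 0.033, -0.003]
wrist_force: [-0.1, 0.2, -0.8]
opening: 0.5
```

Emit:
arm_command(
  plan=[0,0,0,0],
)

```text
time_s: 26.05
eef_pos: [0.6085, -0.0825, 0.1342]
eef_rot: [-0.001, 0.999, 0.032, -0.002]
wrist_force: [0.4, 0.8, 0.4]
opening: 0.502
```

Run:
```python
from h import *
snap("wrist","w13");to(.6088,-.0829,.052,1.633)
a=cv2.imread("pics/w13.png");b=cv2.imread("pics/w12.png")
cv2.imwrite("pics/w13b.png",np.hstack([cv2.resize(a[100:420,160:400],(450,600),interpolation=2),cv2.resize(b[60:420,100:310],(350,600),interpolation=2)]))
```

```text
t 26.1 pos [ 0.6091 -0.0828  0.1351] yawY -1.507 q6 1.18 shift [-0.1  0.2 83.1] turn 0.002 F [-0.5 -0.8  0.1] op 0.503
```

View pics/w13b.png

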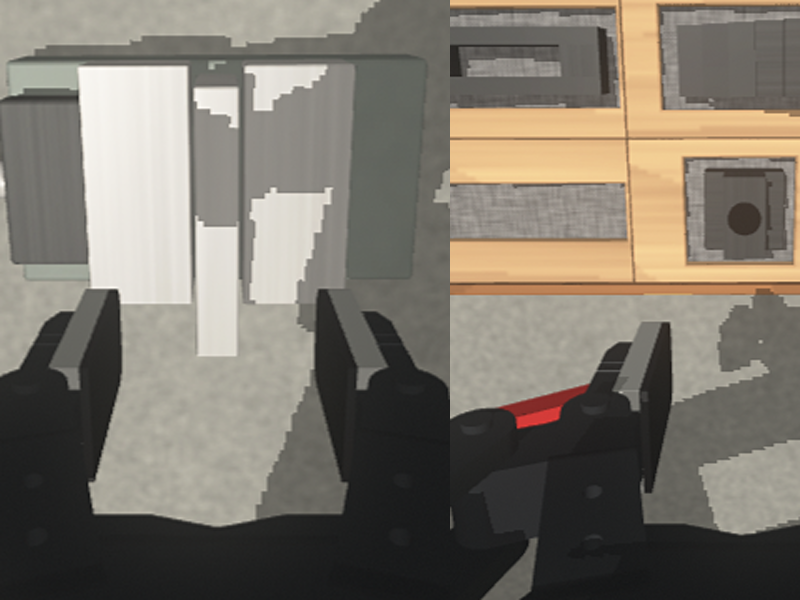

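The T-nut lies flat in the square pocket (745,210 in the right panel). Bar top corners in the left panel: (195,87), (238,87), (238,356), (198,356).

Run:
```python
from h import *
q=w("w13",np.array([(195,87),(238,87),(238,356),(198,356)])/1.875+[160,100],.066)[:,:2];a=q[2]+q[3]-q[0]-q[1]
print(np.round(q,4),q.mean(0),np.arctan2(a[1],a[0]),[round(np.linalg.norm(q[i]-q[i-1])*1e3,1) for i in range(4)])
to(*q.mean(0),.052,np.arctan2(a[1],a[0])+np.pi/2)
```

```text
[[ 0.6535 -0.0746]
 [ 0.6543 -0.0874]
 [ 0.5655 -0.0939]
 [ 0.5646 -0.0806]] [ 0.60947821 -0.08412304] -3.070796655953213 [np.float64(89.0), np.float64(12.8), np.float64(89.0), np.float64(13.3)]
t 26.1 pos [ 0.6091 -0.0828  0.1351] yawY -1.507 q6 1.18 shift [ 0.5  1.4 83.1] turn -0.007 F [-0.5 -0.8  0.1] op 0.503
```

Emit:
arm_command(
  plan=[0,1,30,-0.004,0,0,30,0,0,0,15,0,0,0,7,0,0,0,0,0,0,0,0,0,0,0,0,0],
  grip=0.4,
)

```text
time_s: 26.8
eef_pos: [0.611, -0.0843, 0.0559]
eef_rot: [0.0, 0.999, 0.033, 0.001]
wrist_force: [0.9, -0.2, -0.1]
opening: 0.399
```

Run:
```python
from h import *
to(.6095,-.0838,.052,1.636)
```

```text
t 26.8 pos [ 0.611  -0.0843  0.0559] yawY -1.505 q6 1.18 shift [-1.5 -0.6  3.9] turn 0.001 F [ 0.9 -0.2 -0.1] op 0.399
```

Emit:
arm_command(
  plan=[0,0,4,0,0,0,0,0,0,0,0,0],
)

```text
time_s: 27.1
eef_pos: [0.6098, -0.0839, 0.0504]
eef_rot: [0.0, 0.999, 0.033, 0.0]
wrist_force: [-0.6, -0.1, 0.1]
opening: 0.398
```

Emit:
arm_command(
  plan=[0,0,0,0,0,0,0,0,0,0,0,0,0,0,0,0,0,0,0,0,0,0,0,0,0,0,-10,0,0,0,-15,0,0,0,-20,0,0,0,-25,0,0,0,-25,0,0,0,0,0,0,0,0,0],
  grip=0,
)

```text
time_s: 28.4
eef_pos: [0.61, -0.0841, 0.1457]
eef_rot: [0.0, 0.999, 0.033, 0.001]
wrist_force: [-0.0, -0.6, -5.3]
opening: 0.144
```

Run:
```python
from h import *
to(.5008,.2449,.15,1.533);snap("wrist","w14")
```

```text
t 28.4 pos [ 0.61   -0.0841  0.1457] yawY -1.505 q6 1.18 shift [ -87.4 -335.5   -4.6] turn 0.104 F [-0.  -0.6 -5.3] op 0.144
```

Bar lifted at opening 0.144, about 5 N. Carry it to the narrow pocket.

Emit:
arm_command(
  plan=[-11,-42,0,0,-11,-42,0,0,-11,-42,0,0,-11,-42,0,0,-11,-42,0,0,-11,-42,0,0,-11,-42,0,0,-10,-41,0,0,0,0,0,0.104,0,0,30,0,0,0,30,0,0,0,0,0,0,0,0,0,0,0,0,0],
)

```text
time_s: 29.85
eef_pos: [0.5019, 0.2447, 0.0863]
eef_rot: [-0.0, 1.0, -0.019, 0.001]
wrist_force: [-0.1, -0.0, -3.9]
opening: 0.145
```

Run:
```python
from h import *
to(.5008,.2449,.038,1.533);snap("wrist","w15")
cv2.imwrite("pics/w15b.png",cv2.resize(cv2.imread("pics/w15.png"),(700,525),interpolation=2))
```

```text
t 29.9 pos [0.5019 0.2447 0.0863] yawY -1.609 q6 1.85 shift [-1.1 -0.1 48.3] turn -0.001 F [-0.1 -0.  -3.9] op 0.145
```

View pics/w15b.png

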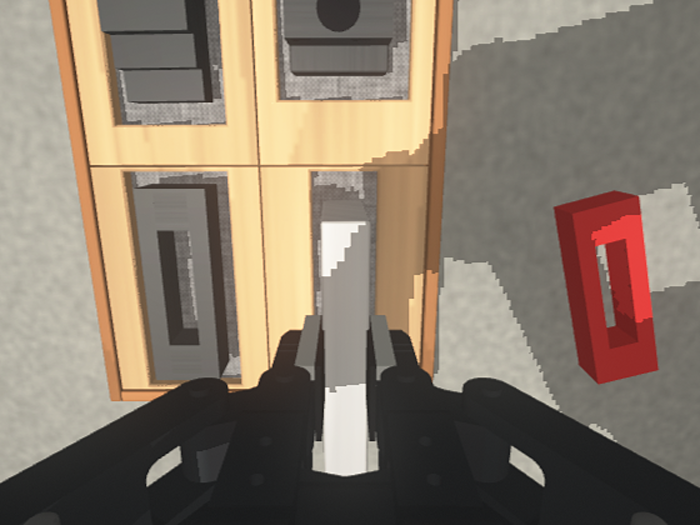

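Bar upright over the narrow pocket (345,320), with strap, step block and T-nut all lying in theirs. Lower gently.

Emit:
arm_command(
  plan=[-1,0,20,0,0,0,15,0,0,0,8,0,0,0,4,0,0,0,1,0,0,0,0,0,0,0,0,0,0,0,0,0],
)

```text
time_s: 30.7
eef_pos: [0.5005, 0.2448, 0.0378]
eef_rot: [-0.0, 1.0, -0.019, 0.0]
wrist_force: [0.1, 0.7, -4.7]
opening: 0.145
```

Emit:
arm_command(
  plan=[0,0,1,0,0,0,1,0,0,0,0,0,0,0,0,0],
)

```text
time_s: 31.1
eef_pos: [0.5005, 0.2449, 0.0365]
eef_rot: [-0.0, 1.0, -0.019, 0.0]
wrist_force: [-2.6, -1.2, 4.8]
opening: 0.143
```

Contact with the floor: the force has flipped to +5 N. Release.

Emit:
arm_command(
  plan=[0,0,0,0,0,0,0,0,0,0,0,0,0,0,0,0,0,0,-5,0,0,0,-15,0,0,0,-35,0,0,0,-45,0,0,0,-45,0,0,0,-30,0,0,0,0,0,0,0,0,0],
  grip=0.3,
)

```text
time_s: 32.3
eef_pos: [0.5005, 0.2448, 0.212]
eef_rot: [-0.0, 1.0, -0.019, 0.001]
wrist_force: [-0.4, -0.6, -0.9]
opening: 0.302
```

Run:
```python
from h import *
to(.5,.24,.2);snap("wrist","w16");snap("side","s16");snap("scene","sc16")
a=cv2.resize(cv2.imread("pics/w16.png")[60:360,100:460],(480,400),interpolation=2)
b=cv2.resize(cv2.imread("pics/s16.png")[125:195,185:310],(320,179),interpolation=2)
c=cv2.resize(cv2.imread("pics/sc16.png")[205:305,355:460],(320,221),interpolation=1)
d=np.zeros((200,800,3),np.uint8);d[:,:267]=cv2.resize(cv2.imread("pics/s16.png"),(267,200))
d[:,267:534]=cv2.resize(cv2.imread("pics/sc16.png"),(267,200))
cv2.imwrite("pics/f.png",np.vstack([np.hstack([a,np.vstack([b,c])]),d]))
```

```text
t 32.3 pos [0.5005 0.2448 0.212 ] yawY -1.609 q6 1.85 shift [-0.3  4.8 12. ] turn 0 F [-0.4 -0.6 -0.9] op 0.302
```

The viewer's picture limit is reached, so I check the bar and the other pockets numerically.

Run:
```python
from h import *
C=np.array([.5008,.2449]);u=np.array([.9993,-.0377]);v=np.array([.0377,.9993])
for fn in("w16","sc16"):
  g=cv2.cvtColor(cv2.imread(f"pics/{fn}.png"),cv2.COLOR_BGR2HSV)
  print(fn)
  for s in (-35,-15,10,30,40):
    P=[np.r_[C+u*s/1e3+v*t/1e3,.052] for t in range(-14,15,2)]
    px=np.round(proj(fn,P)).astype(int)
    print(s,[tuple(int(k) for k in g[y,x,1:]) if 0<=x<560 and 0<=y<420 else None for x,y in px])
g=cv2.cvtColor(cv2.imread("pics/w16.png"),cv2.COLOR_BGR2HSV)
P=[np.r_[C+u*s/1e3,.052] for s in range(30,60,2)];px=np.round(proj("w16",P)).astype(int);print("along",[g[y,x,2].item() for x,y in px])
# look-alikes and rest unchanged: side-view pixel change outside caddy
a,b=[cv2.imread(f"pics/{n}.png").astype(int) for n in("side0","s16")]
for n,(x,y) in dict(sq=(280,347),vb=(264,288),red=(236,193),pink=(374,343),purple=(391,290)).items(): print(n,abs(a-b)[y-12:y+12,x-14:x+14].mean().round(1))
```

```text
w16
-35 [(12, 150), (20, 152), (21, 156), (22, 164), (12, 230), (12, 230), (12, 230), (12, 231), (11, 230), (12, 236), (20, 204), (21, 160), (26, 106), (87, 147), (97, 245)]
-15 [(50, 108), (30, 109), (30, 110), (24, 161), (12, 233), (11, 233), (12, 233), (13, 234), (13, 234), (12, 240), (21, 205), (22, 161), (23, 142), (77, 135), (98, 241)]
10 [(39, 112), (32, 113), (32, 110), (37, 103), (13, 236), (12, 236), (13, 236), (13, 237), (12, 237), (9, 242), (22, 221), (24, 171), (35, 108), (107, 181), (90, 250)]
30 [(31, 99), (30, 110), (32, 113), (32, 113), (12, 236), (12, 237), (12, 239), (12, 239), (12, 240), (10, 243), (14, 231), (22, 173), (26, 138), (93, 156), (95, 247)]
40 [(26, 109), (33, 108), (34, 106), (35, 108), (11, 236), (11, 238), (12, 239), (12, 240), (12, 241), (11, 244), (26, 174), (24, 158), (25, 153), (91, 140), (92, 248)]
sc16
-35 [(21, 182), (21, 180), (20, 177), (20, 177), (19, 177), (17, 198), (16, 223), (11, 226), (11, 225), (14, 224), (13, 224), (16, 217), (18, 200), (21, 184), (21, 178)]
-15 [(119, 216), (108, 208), (99, 201), (70, 190), (30, 201), (30, 201), (13, 223), (8, 228), (9, 226), (9, 225), (12, 225), (28, 219), (46, 223), (87, 212), (102, 205)]
10 [(75, 181), (24, 150), (9, 140), (12, 149), (12, 149), (15, 186), (15, 223), (9, 229), (10, 226), (9, 226), (10, 226), (8, 202), (16, 158), (16, 158), (80, 162)]
30 [(97, 163), (43, 112), (13, 97), (13, 117), (17, 166), (17, 166), (16, 220), (10, 228), (9, 227), (8, 226), (12, 225), (12, 208), (11, 166), (59, 164), (115, 218)]
40 [(80, 146), (80, 146), (25, 103), (13, 101), (16, 127), (17, 178), (14, 218), (13, 227), (15, 219), (15, 225), (13, 222), (13, 222), (10, 199), (19, 159), (96, 185)]
along [239, 240, 239, 240, 239, 240, 240, 187, 120, 107, 137, 152, 201, 192, 240]
sq 1.7
vb 1.7
red 15.3
pink 2.0
purple 1.9
```

The bar top lies within ±7 mm of the pocket's axis at 52 mm height in two views, and its end is at +44 mm, so it is upright and seated. The red strap's pixels changed, probably from shadow; check its mask and then hand in.

Run:
```python
from h import *
for n in("side0","s16"):
    h=cv2.cvtColor(cv2.imread(f"pics/{n}.png"),cv2.COLOR_BGR2HSV)[175:215,205:270]
    m=((h[...,0]<8)|(h[...,0]>172))&(h[...,1]>130); y,x=np.nonzero(m);print(n,m.sum(),x.mean().round(1),y.mean().round(1))
print(ctrl.hand_in())
```

```text
side0 543 30.3 18.2
s16 543 30.2 18.3
the job is handed in; nothing more can be done
None
```

All four parts are in their pockets and the job is handed in, at about 32 s of the 115 s allowed. I placed them in the order you listed: step block, strap, T-nut, bar.

**Parts:**
- **Step block:** it measured within about 1 mm of its pocket's centre after release.
- **Strap and T-nut:** later wrist pictures showed both lying flat inside their pockets.
- **Bar:** I lowered it until the wrist force showed contact with the floor, about 5 N, and then released it. Its top measured about 14 mm wide and centred on the pocket at 52 mm height in two views, so it stands upright on the floor.

**Left alone:** the square nut, V-block, and pink and purple nuts look unchanged in the side camera. The brightness check on the red strap differed between the first and last pictures. Its outline had not moved (same 543 pixels, same centre), so I put this down to the arm's shadow.

**Check not made:** I could not view the final picture because the 16-picture limit was reached. The last check on the bar and its surroundings was done on pixel values only. The gripper was empty and about 16 cm above the bar at hand-in.

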